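# Turn the red-side-up board over against the splash guard

## Robot

A 7-joint arm with a two-finger parallel gripper is mounted at the origin on the work surface. World frame = base frame: x ahead of the robot, y to its left, z up, the work surface at z = 0. Lengths are in m, angles in rad, forces in N, time in s.
With the tool pointing down it reaches from about 0.375 to 0.925 m from the base axis. Payload 3.1 kg.
Tool frame: the origin (TCP) lies midway between the tips of the shut fingers; the grasp point (between the pads) lies 19 mm behind it (env.pinch_z is the distance from the TCP to the grasp point, in m); y points along the fingers, z is the direction in which the jaws open and shut, and the axes are right-handed (so a half turn about y gives the same grasp; the last joint's range is limited). The gripper opens to 85 mm and grips with 20 to 120 N. Pads are 22 mm wide; open, the fingers measure 114 mm over their backs; the gripper's body (76 mm by 85 mm) begins 54 mm behind the grasp point. The pads swing forward as they close: fully open they stand 13 mm farther back than shut.
Start: joints at [-0.098, 0.383, 0.044, 1.598, -0.018, 1.161, -0.05], TCP at [0.65, 0, 0.231] pointing down, gripper open.
Joint ranges: [-2.61, 2.61], [-0.41, 2.15], [-1.48, 1.57], [0, 2.5], [-1.57, 4.71], [0.05, 1.97], [-2.85, 2.85]. Speed limits (rad/s): [2.79, 2.79, 3.14, 3.14, 3.14, 3.14, 3.14].

## Interface

Orientations are given as a 3x3 rotation matrix whose columns are the frame's x, y, z axes.
In Python, from cell import env gives the robot as it stands. The module is installed in compiled form; this text tells all that it offers.
- The arm moves only by the tool send_rows, never from a script. Its argument "commands" is a list that holds one entry, the list of rows, each a list of 7 numbers: the turn, a rotation vector about the tool's x, y, z in rad, then the shift along the tool's x, y, z in mm, then the opening, from -1 (shut) to 1 (fully open). A call has 1 to 20 rows; each row shifts and turns the commanded pose from where the row before left it, along the tool's axes as they then stand; what a row does not reach is not made up. A row lasts 1/8 s, in which the tool goes at most 62.5 mm and 10.7 degrees, less where a joint would pass 70% of its speed; a pose out of reach is approached as far as the arm can. A call with a gripper value outside its range is refused whole. The fingers move at their own pace and stop on an object; the grip force is fixed at half the most. Time passes only in rows, so rows that do not move let the fingers close. It gives the time, the measured TCP pose, the force and the opening at its end, in the units of the state.
- env.read_state(): the state, without advancing time (a new reading comes with each control period).
- env.camera(name): name is "scene" or "side" or "wrist"; returns a dict with "image" (400x640x3 uint8, red, green, blue), "mtx" (3x3 intrinsics, pixels), "R" (3x3) and "t" (3): a world point X has camera coordinates R X + t. Camera axes: x right, y down, z forward; pixel columns grow to the right and rows downward; lengths in m; the calibration is good to about 2 mm. A picture is of the moment at which its call begins. There is no depth.
- env.close_job(): hands the job in, once; it reports no verdict.
The state is a dict: "time": time; "joints": joint angles; "joint_velocities": joint speeds; "effort": joint torques, N m; "tcp_pos": TCP position; "tcp_rot": TCP orientation; "contact_force": force on the tool from outside, world axes, zero at the start; "moment": the same for the moment, N m; "grip_width": finger opening in m.
Only numpy, scipy, OpenCV 4.12 (cv2) and the standard library are available. Lean on these libraries where they do the work, as an engineer would, in place of code of your own. Each camera call takes 0.05 s, during which the arm holds its last target. There are 200 camera calls.

## Task

Two small reversible boards, red on one face and green on the other, lie in front of the sloping steel splash guard. Turn over the one that shows red so that it shows green: push it along the worktop up against the guard until it stands leaning there, then tip its top edge back towards you so that it falls flat on the worktop in front of the guard. Leave the board that already shows green where it lies.

Things in the scene. Friction and masses are not known exactly. Their poses are not given: they have to be found in the camera images.
- red_board: Reversible plastic board, starts red face up: 100 (x) x 120 (y) x 10 mm, 0.09-0.16 kg, lying 6-35 mm before the guard's foot. Origin at its centre, 5 mm up when flat; z out of the red face, x roughly towards the guard. Pushed low at its near edge along the guard's x (3-12 N), its far edge climbs the guard until it lies flush on the slope, near edge at the foot; it stays leaning when let go.
- green_board: A second board of the same size that starts green face up, beside the first (left or right of it, at least 35 mm clear). Origin at its centre, z out of the green face. To be left where it lies.
- guard: Fixed slippery steel splash guard: a 4 mm sheet 420 mm long (along y) rising in +x at 57 degrees from the worktop, upper edge 58 mm high. Origin on the worktop, middle of the front foot line where the slope begins; x level, away from the robot; z up.
- guard_top (a point): Middle of the guard's upper edge, 58 mm above the worktop, 38 mm in guard x from the foot line. Behind and above it is free space. The leaning board's upper edge stands 84-89 mm above the worktop, 46-54 mm in guard x from the foot line; hooked from behind there and pulled along the guard's -x, it turns about its lower edge and falls over.
Things that resemble listed ones, but are neither listed nor needed, are in the scene too. Leave any blue or yellow look-alike of the red_board alone. What is shaped like the green_board but blue is not meant.

How it is judged:
On the way:
1. the red-side-up board stands leaning against the guard, between 50 and 85 degrees from flat (angle between red_board's own z axis and vertical between 0.87 and 1.484 rad and contact force between red_board and guard above 0.1 N), for 0.2 s.
At the end, for the whole second after the job is handed in: The board that showed red lies turned over, red face down, flat on the worktop (within 10 degrees, centre below 14 mm), in front of the guard (its centre at least 30 mm before the foot line), at rest; the other board still lies green face up within 25 mm of where it was (angle between red_board's own z axis and vertical above 2.967 rad and height (world z) of red_board below 0.014 m and x of red_board in the frame of guard below -0.03 m and linear speed of red_board below 0.02 m/s and angular speed of red_board below 0.2 rad/s and angle between green_board's own z axis and vertical below 0.17 rad and distance of green_board from where it was at the start of the episode below 0.025 m); the robot touches nothing.
It fails at once if the green-side-up board is pushed more than 25 mm (distance of green_board from where it was at the start of the episode above 0.025 m).
It also fails if it takes over 45 s, if anything falls off the work surface, if the arm or the gripper's body presses on something with over 40 N, if the wrist force passes 120 N, or if a joint passes its speed limit or range.

## Working session

There is one attempt and no reset: what is moved stays moved. The work goes in short steps, Python scripts to look and compute and a tool call to move; the robot and the scene stay as the last step left them, time stands still between calls to the robot, and variables do not carry over. Pictures are saved under pics/ and viewed, about 8 in all and at most 12, crops included, and the job is handed in when it is done.

Besides the shell and the picture viewer there is one more tool, called after "Call:" as name([rows], argument=value, ...), one row to a line, values as JSON. send_rows: Moves the arm, as the interface text tells. Its arguments: {"type":"object","properties":{"commands":{"type":"array","items":{"type":"array","items":{"type":"array","items":{"type":"number"}}}}},"required":["commands"]}

```bash
mkdir -p pics; cat > h.py <<'E'
import numpy as np, cv2
from cell import env
def snap(n,f):
    c=env.camera(n); cv2.imwrite(f'pics/{f}.png',c['image'][:,:,::-1]); return c
def ray(c,u,v,z):
    d=c['R'].T@np.linalg.inv(c['mtx'])@np.array([u,v,1.]); o=-c['R'].T@c['t']
    return o+d*(z-o[2])/d[2]
def proj(c,X):
    p=c['mtx']@(c['R']@np.array(X)+c['t']); return p[:2]/p[2]
E
python3 - <<'E'
from h import *
s=env.read_state(); print(s['tcp_pos'],s['tcp_rot'].tolist() if hasattr(s['tcp_rot'],'tolist') else s['tcp_rot'],s['time'],s['grip_width'])
ims=[]
for n in('scene','side','wrist'):
    c=snap(n,n+'0'); print(n,(-c['R'].T@c['t']).round(3))
E
```

```text
[ 6.49064903e-01 -2.64063078e-05  2.29878994e-01] [[6.32845488350046e-05, -0.002614136564875472, 0.9999965811366986], [-0.9999999839410704, -0.00016783395505572577, 6.284602180195479e-05], [0.00016766909317083816, -0.9999965690550061, -0.002614147144191368]] 0.0 0.08503397222315467
scene [ 1.122 -0.076  0.531]
side [ 0.181 -0.638  0.552]
wrist [0.649 0.066 0.373]
```

View pics/scene0.png

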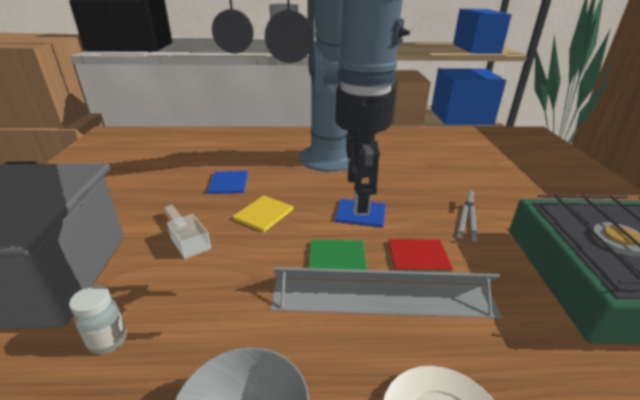

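View pics/wrist0.png

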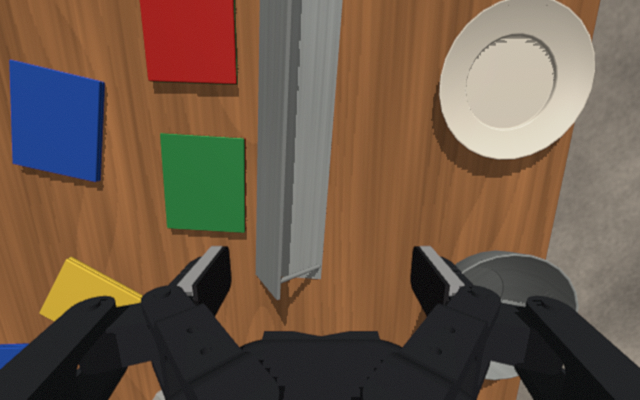

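The scene view shows green at about (337,255) and red at (419,254), in front of the guard. The wrist view has +x to the right and +y up. It shows green (161–245, 133–233), red cut off at the top (141–237, <83), and the guard foot at column ~258. Next I'll measure these.

```bash
python3 - <<'E'
from h import *
def quad(c,hue,z,nm,lim):
    h=cv2.cvtColor(c['image'],cv2.COLOR_RGB2HSV)
    m=cv2.inRange(h,(hue[0],120,60),(hue[1],255,255))
    if hue[0]==0: m|=cv2.inRange(h,(174,120,60),(180,255,255))
    cs,_=cv2.findContours(m,0,1)
    for k in sorted(cs,key=cv2.contourArea)[::-1][:2]:
        if cv2.contourArea(k)<300: continue
        q=cv2.approxPolyDP(k,0.04*cv2.arcLength(k,True),True)[:,0]
        P=[ray(c,u+.5,v+.5,z)[:2] for u,v in q]; print(nm,cv2.contourArea(k),q.tolist(),np.round(P,3).tolist(),'mean',np.mean(P,0).round(3))
for n in('scene','side','wrist'):
    c=env.camera(n)
    quad(c,(0,5),.01,n+' red',0); quad(c,(45,80),.01,n+' green',0)
    if n=='wrist':
        for p in((258,20),(258,276),(300,20),(285,100)): print('foot',p,ray(c,*p,0).round(3),ray(c,*p,.058).round(3))
    if n=='scene':
        for p in((275,269),(498,274)): print('top',p,ray(c,*p,.058).round(3))
E
```

```text
scene red 1539.5 [[389, 240], [396, 268], [451, 268], [437, 239]] [[0.46, 0.111], [0.553, 0.108], [0.556, 0.222], [0.459, 0.222]] mean [0.507 0.166]
scene green 1356.0 [[311, 243], [310, 266], [364, 268], [361, 242]] [[0.467, -0.066], [0.543, -0.07], [0.552, 0.041], [0.466, 0.046]] mean [ 0.507 -0.012]
top (275, 269) [ 0.602 -0.136  0.058]
top (498, 274) [0.625 0.276 0.058]
side red 913.5 [[348, 162], [332, 141], [298, 148], [312, 171]] [[0.55, 0.107], [0.555, 0.219], [0.458, 0.222], [0.453, 0.106]] mean [0.504 0.164]
side red 586.0 [[231, 71], [228, 80], [237, 101], [250, 105], [255, 97], [249, 96], [248, 78], [241, 69]] [[0.413, 0.86], [0.384, 0.774], [0.374, 0.581], [0.406, 0.534], [0.436, 0.588], [0.42, 0.604], [0.455, 0.763], [0.453, 0.865]] mean [0.418 0.696]
side green 1156.5 [[383, 205], [361, 176], [324, 184], [341, 214], [335, 194], [352, 212]] [[0.546, -0.076], [0.552, 0.04], [0.459, 0.045], [0.451, -0.067], [0.467, 0.0], [0.475, -0.071]] mean [ 0.492 -0.021]
wrist red 7324.5 [[139, 0], [149, 80], [235, 82], [232, 0]] [[0.457, 0.19], [0.456, 0.11], [0.553, 0.108], [0.556, 0.19]] mean [0.505 0.15 ]
wrist green 7420.0 [[161, 133], [167, 227], [242, 232], [243, 139]] [[0.461, 0.052], [0.453, -0.066], [0.549, -0.073], [0.558, 0.045]] mean [ 0.505 -0.011]
foot (258, 20) [0.58  0.174 0.   ] [0.591 0.158 0.058]
foot (258, 276) [ 0.564 -0.141  0.   ] [ 0.577 -0.109  0.058]
foot (300, 20) [0.627 0.175 0.   ] [0.63  0.158 0.058]
foot (285, 100) [0.608 0.09  0.   ] [0.614 0.086 0.058]
```

View pics/side0.png

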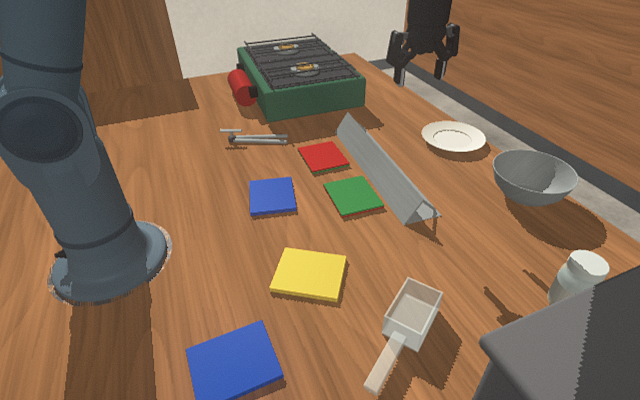

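The side view confirms the layout: red is beside green and both are in front of the guard. The red centre is about (0.506, 0.166), the guard yaw is about −3.1°, and the foot is at x≈0.579 for y=0.166. I'll move over the red board's near side and turn so the jaws open along the guard's y.

Call:
send_rows([
  [[0, 0, 0, -34, 0, -45, 1], [0, 0, 0, -34, 0, -45, 1], [0, 0, 0, -34, 0, -45, 1], [0, 0, 0, -34, 0, -45, 1], [0, 0, 0, -34, 0, -45, 1], [0, -0.1686, 0, 0, 0, 0, 1], [0, -0.1686, 0, 0, 0, 0, 1], [0, -0.1686, 0, 0, 0, 0, 1], [0, -0.1686, 0, 0, 0, 0, 1], [0, -0.1686, 0, 0, 0, 0, 1], [0, -0.1686, 0, 0, 0, 0, 1], [0, -0.1686, 0, 0, 0, 0, 1], [0, -0.1686, 0, 0, 0, 0, 1], [0, -0.1686, 0, 0, 0, 0, 1], [0, 0, 0, 0, 0, 0, 1], [0, 0, 0, 0, 0, 0, 1]],
])

```text
time: 2.3
tcp_pos: [0.425, 0.17, 0.2313]
tcp_rot: [[0.998, -0.0, 0.056], [-0.056, -0.0, 0.998], [-0.0, -1.0, -0.0]]
contact_force: [-0.4, 0.4, -0.4]
grip_width: 0.0856
```

```bash
python3 - <<'E'
from h import *
s=env.read_state(); print(s['tcp_pos'],np.round(s['tcp_rot'],3).tolist(),s['time'],s['grip_width'],s['joints'])
c=snap('wrist','w1')
h=cv2.cvtColor(c['image'],cv2.COLOR_RGB2HSV)
for nm,lo,hi in(('red',(0,120,60),(5,255,255)),('blue',(105,120,60),(130,255,255)),('green',(45,120,60),(80,255,255))):
    cs,_=cv2.findContours(cv2.inRange(h,lo,hi),0,1)
    for k in cs:
        if cv2.contourArea(k)<500: continue
        q=cv2.approxPolyDP(k,0.04*cv2.arcLength(k,True),True)[:,0]
        print(nm,q.tolist(),[ray(c,*p,.01)[:2].round(3).tolist() for p in q])
E
```

```text
[0.42495251 0.169968   0.23129781] [[0.998, -0.0, 0.056], [-0.056, -0.0, 0.998], [-0.0, -1.0, -0.0]] 2.3 0.08560077295746094 [-0.33449421  0.02228606 -0.13754121  2.03511492  0.00346369  1.08441067
  1.04141059]
red [[369, 200], [275, 200], [279, 271], [366, 270]] [[0.459, 0.23], [0.453, 0.112], [0.551, 0.108], [0.556, 0.225]]
blue [[175, 50], [171, 139], [269, 155], [281, 71]] [[0.275, 0.018], [0.371, -0.005], [0.396, 0.11], [0.303, 0.133]]
green [[135, 207], [146, 276], [211, 245], [234, 276], [228, 207]] [[0.452, -0.066], [0.549, -0.071], [0.509, 0.023], [0.555, 0.047], [0.459, 0.052]]
```

View pics/w1.png

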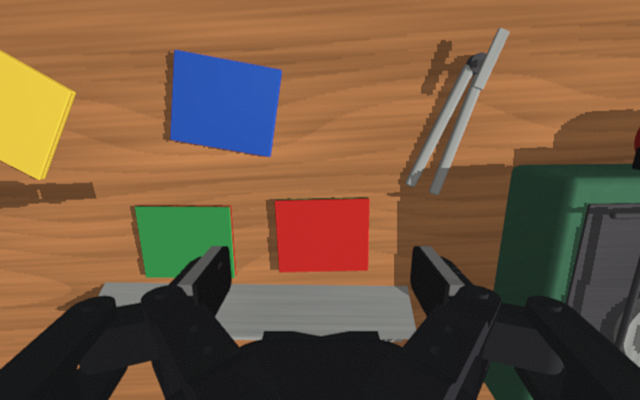

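The wrist view from here, with the arm on the near side (top of the image is towards the robot), shows red at (275–369, 200–271). Blue ends at row ~155 and the tongs are clear of the fingers. The TCP is aligned, so I'll descend.

Call:
send_rows([
  [[0, 0, 0, 0, 55, 2, 1], [0, 0, 0, 0, 55, 0, 1], [0, 0, 0, 0, 55, 0, 1], [0, 0, 0, 0, 50, 0, 1], [0, 0, 0, 0, 12, 0, 1], [0, 0, 0, 0, 8, 0, 1], [0, 0, 0, 0, 0, 0, 1], [0, 0, 0, 0, 0, 0, 1]],
])

```text
time: 3.35
tcp_pos: [0.4267, 0.1727, -0.0021]
tcp_rot: [[0.999, 0.003, 0.054], [-0.054, 0.002, 0.999], [0.003, -1.0, 0.002]]
contact_force: [0.5, 0.1, 0.7]
grip_width: 0.0853
```

Call:
send_rows([
  [[0, 0, 0, 0, 2, 0, 1], [0, 0, 0, 0, 1, 0, 1], [0, 0, 0, 0, 0, 0, 1]],
])

```text
time: 3.72
tcp_pos: [0.4251, 0.172, -0.0066]
tcp_rot: [[0.999, 0.0, 0.053], [-0.053, 0.0, 0.999], [0.0, -1.0, 0.0]]
contact_force: [-0.1, 1.3, -0.3]
grip_width: 0.0851
```

Call:
send_rows([
  [[0, 0, 0, 0, 2.5, 0, 1], [0, 0, 0, 0, 0, 0, 1], [0, 0, 0, 0, 0, 0, 1]],
])

```text
time: 4.1
tcp_pos: [0.425, 0.172, -0.0093]
tcp_rot: [[0.999, -0.0, 0.053], [-0.053, -0.0, 0.999], [-0.0, -1.0, -0.0]]
contact_force: [-0.4, -0.5, 0.1]
grip_width: 0.0854
```

Call:
send_rows([
  [[0, 0, 0, 8, 0, 0, 1], [0, 0, 0, 8, 0, 0, 1], [0, 0, 0, 8, 0, 0, 1], [0, 0, 0, 8, 0, 0, 1], [0, 0, 0, 8, 0, 0, 1], [0, 0, 0, 8, 0, 0, 1], [0, 0, 0, 8, 0, 0, 1], [0, 0, 0, 8, 0, 0, 1], [0, 0, 0, 8, 0, 0, 1], [0, 0, 0, 8, 0, 0, 1], [0, 0, 0, 8, 0, 0, 1], [0, 0, 0, 8, 0, 0, 1], [0, 0, 0, 4, 0, 0, 1]],
])

```text
time: 5.72
tcp_pos: [0.526, 0.1667, -0.0091]
tcp_rot: [[0.999, 0.001, 0.054], [-0.054, 0.0, 0.999], [0.001, -1.0, 0.0]]
contact_force: [0.4, 0.7, -0.7]
grip_width: 0.0853
```

```bash
python3 - <<'E'
from h import *
a=env.camera('side')['image'][60:300,200:500]; b=snap('wrist','w2')['image']
cv2.imwrite('pics/m2.png',np.vstack([cv2.resize(a,(375,300)),cv2.resize(b,(375,234))])[:,:,::-1])
E
```

```text
(no output)
```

View pics/m2.png

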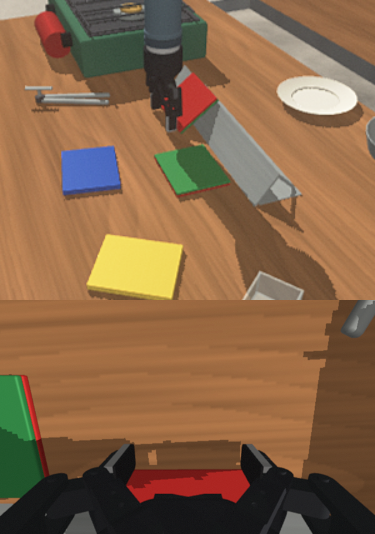

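The board is climbing the guard and is already tilted in the side view. Green hasn't moved. I'll keep pushing.

Call:
send_rows([
  [[0, 0, 0, 6, 0, 0, 1], [0, 0, 0, 6, 0, 0, 1], [0, 0, 0, 6, 0, 0, 1], [0, 0, 0, 4, 0, 0, 1], [0, 0, 0, 3, 0, 0, 1], [0, 0, 0, 0, 0, 0, 1]],
])

```text
time: 6.58
tcp_pos: [0.5504, 0.1653, -0.0092]
tcp_rot: [[0.999, 0.001, 0.054], [-0.054, 0.0, 0.999], [0.001, -1.0, 0.0]]
contact_force: [-1.5, 0.4, -0.9]
grip_width: 0.0852
```

Call:
send_rows([
  [[0, 0, 0, 3, 0, 0, 1], [0, 0, 0, 2, 0, 0, 1], [0, 0, 0, 0, 0, 0, 1]],
])

```text
time: 6.95
tcp_pos: [0.5552, 0.1651, -0.0092]
tcp_rot: [[0.999, 0.0, 0.053], [-0.053, 0.0, 0.999], [0.0, -1.0, 0.0]]
contact_force: [0.5, -0.3, -0.4]
grip_width: 0.0851
```

Call:
send_rows([
  [[0, 0, 0, 3, 0, 0, 1], [0, 0, 0, 2, 0, 0, 1], [0, 0, 0, 0, 0, 0, 1]],
])

```text
time: 7.32
tcp_pos: [0.5603, 0.1648, -0.0092]
tcp_rot: [[0.999, 0.0, 0.054], [-0.054, 0.0, 0.999], [0.0, -1.0, 0.0]]
contact_force: [-0.2, 0.6, -0.8]
grip_width: 0.0853
```

```bash
python3 - <<'E'
from h import *
a=env.camera('side')['image'][90:200,270:410]; b=snap('scene','s3')['image'][190:330,260:520]
cv2.imwrite('pics/m3.png',np.vstack([cv2.resize(a,(480,300)),cv2.resize(b,(480,260))])[:,:,::-1])
E
```

```text
(no output)
```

View pics/m3.png

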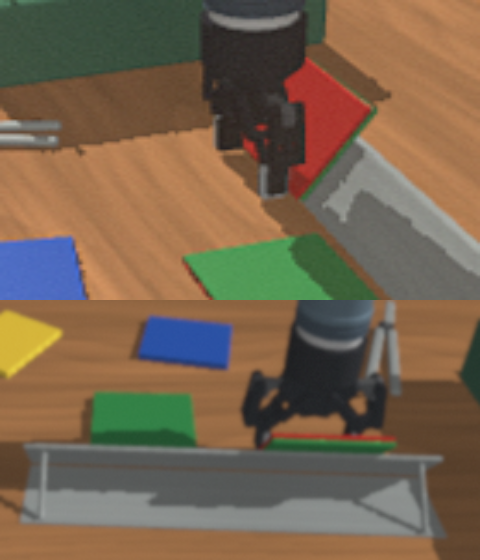

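The side crop shows the board leaning steeply on the guard. In the scene crop its green back shows above the guard's upper edge, at columns about 402–474. I'll push on gently until the force rises.

Call:
send_rows([
  [[0, 0, 0, 2, 0, 0, 1], [0, 0, 0, 2, 0, 0, 1], [0, 0, 0, 0, 0, 0, 1]],
])

```text
time: 7.8
tcp_pos: [0.5617, 0.1647, -0.0095]
tcp_rot: [[0.999, -0.005, 0.054], [-0.054, -0.001, 0.999], [-0.005, -1.0, -0.001]]
contact_force: [-4.6, -0.3, 3.1]
grip_width: 0.0851
```

```bash
python3 - <<'E'
from h import *
c=env.camera('scene');h=cv2.cvtColor(c['image'],cv2.COLOR_RGB2HSV)
m=cv2.inRange(h,(0,140,80),(5,255,255)); m[:, :380]=0; m[:,490:]=0;m[:250]=0; m[285:]=0
v,u=np.nonzero(m); print(u.min(),u.max(),v.min(),v.max())
for x in (410,440,465):
    g=v[u==x]
    if len(g): print(x,g.min(),g.max(),'z.089',ray(c,x,g.max()+1,.089).round(3))
print(proj(c,[.628,.165,.089]),proj(c,[.634,.165,.084]), proj(c,[.618,.165,.058]))
E
```

```text
407 473 261 264
410 262 262 z.089 [0.626 0.107 0.089]
440 263 263 z.089 [0.63  0.16  0.089]
465 264 264 z.089 [0.633 0.204 0.089]
[442.44922902 263.32122077] [442.9852237  267.72007325] [437.63454602 272.39047865]
```

Force rises at x≈0.562, so the board is flush, with its top edge near x=0.630 and z=0.089. I'll back off, rise, go over and come down behind the upper edge.

Call:
send_rows([
  [[0, 0, 0, -10, 0, 0, 1], [0, 0, 0, -25, 0, 0, 1], [0, 0, 0, 0, -40, 0, 1], [0, 0, 0, 0, -50, 0, 1], [0, 0, 0, 0, -50, 0, 1], [0, 0, 0, 0, -50, 0, 1], [0, 0, 0, 45, 0, 2, 1], [0, 0, 0, 50, 0, 2, 1], [0, 0, 0, 50, 0, 0, 1], [0, 0, 0, 0, 0, 0, 1], [0, 0, 0, 0, 0, 0, 1]],
])

```text
time: 9.22
tcp_pos: [0.6735, 0.1627, 0.1803]
tcp_rot: [[0.999, -0.0, 0.053], [-0.053, -0.0, 0.999], [-0.0, -1.0, -0.0]]
contact_force: [-0.3, 0.2, 0.3]
grip_width: 0.0854
```

```bash
python3 - <<'E'
from h import *
c=env.camera('side')
w=snap('wrist','w4')['image']
cv2.imwrite('pics/m4.png',np.vstack([cv2.resize(c['image'][90:200,270:410],(400,250)),cv2.resize(w,(400,250))])[:,:,::-1])
E
```

```text
(no output)
```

View pics/m4.png

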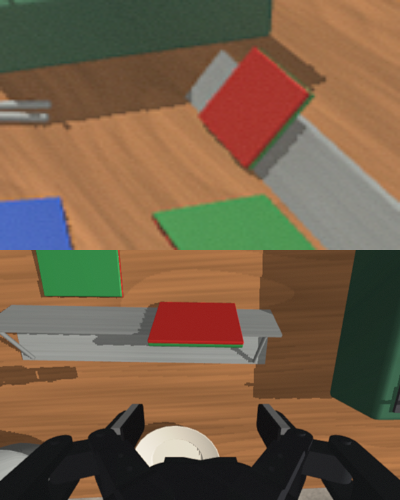

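The board leans flush on its own. The fingers are behind the upper edge, and the plate is low and out of the way. Lowering to a tip height of about 70 mm.

Call:
send_rows([
  [[0, 0, 0, 0, 45, 0, 1], [0, 0, 0, 0, 45, 0, 1], [0, 0, 0, 0, 33, 0, 1], [0, 0, 0, 0, 0, 0, 1], [0, 0, 0, 0, 0, 0, 1]],
])

```text
time: 9.95
tcp_pos: [0.6747, 0.1635, 0.0598]
tcp_rot: [[0.999, 0.003, 0.053], [-0.053, 0.001, 0.999], [0.003, -1.0, 0.001]]
contact_force: [0.9, -0.6, 0.6]
grip_width: 0.0859
```

Call:
send_rows([
  [[0, 0, 0, -6, 0, 0, 1], [0, 0, 0, -6, 0, 0, 1], [0, 0, 0, -6, 0, 0, 1], [0, 0, 0, -6, 0, 0, 1], [0, 0, 0, -6, 0, 0, 1], [0, 0, 0, -6, 0, 0, 1], [0, 0, 0, 0, 0, 0, 1]],
])

```text
time: 10.82
tcp_pos: [0.6374, 0.1648, 0.0577]
tcp_rot: [[0.999, -0.001, 0.053], [-0.053, -0.0, 0.999], [-0.001, -1.0, -0.0]]
contact_force: [-0.1, -0.3, 0.0]
grip_width: 0.0857
```

```bash
python3 - <<'E'
from h import *
c=env.camera('side'); w=snap('scene','s5')['image']
cv2.imwrite('pics/m5.png',np.vstack([cv2.resize(c['image'][90:200,270:410],(400,300)),cv2.resize(w[190:330,260:520],(400,250))])[:,:,::-1])
E
```

```text
(no output)
```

View pics/m5.png

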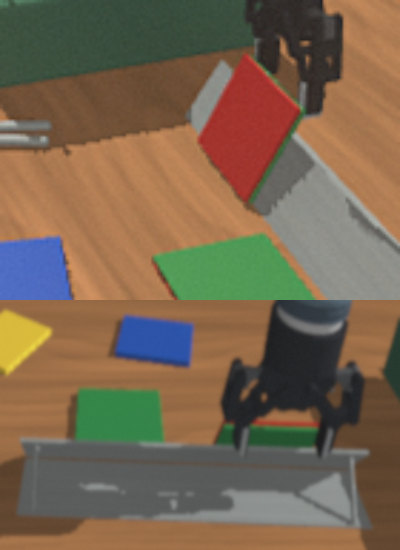

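The fingers are behind the board's upper edge, above the guard, and just touching. I'll pull now.

Call:
send_rows([
  [[0, 0, 0, -6, 0, 0, 1], [0, 0, 0, -6, 0, 0, 1], [0, 0, 0, -6, 0, 0, 1], [0, 0, 0, -6, 0, 0, 1], [0, 0, 0, -6, 0, 0, 1], [0, 0, 0, -6, 0, 0, 1], [0, 0, 0, -6, 0, 0, 1], [0, 0, 0, -6, 0, 0, 1], [0, 0, 0, -6, 0, 0, 1], [0, 0, 0, -6, 0, 0, 1], [0, 0, 0, -6, 0, 0, 1], [0, 0, 0, -6, 0, 0, 1], [0, 0, 0, -6, 0, 0, 1], [0, 0, 0, -6, 0, 0, 1], [0, 0, 0, 0, 0, 0, 1], [0, 0, 0, 0, 0, 0, 1]],
])

```text
time: 12.92
tcp_pos: [0.5544, 0.1691, 0.0579]
tcp_rot: [[0.999, 0.0, 0.053], [-0.053, 0.0, 0.999], [0.0, -1.0, 0.0]]
contact_force: [0.3, -0.2, -0.4]
grip_width: 0.0853
```

```bash
python3 - <<'E'
from h import *
c=env.camera('side'); w=snap('wrist','s6')['image']
cv2.imwrite('pics/m6.png',np.vstack([cv2.resize(c['image'][90:230,250:430],(400,310)),cv2.resize(w,(400,250))])[:,:,::-1])
E
```

```text
(no output)
```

View pics/m6.png

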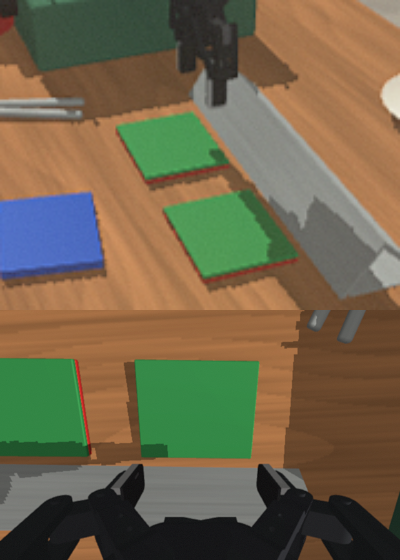

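The board has fallen over, lies flat and shows green. I'll lift clear and check before handing in.

Call:
send_rows([
  [[0, 0, 0, 0, -50, 0, 1], [0, 0, 0, 0, -50, 0, 1], [0, 0, 0, 0, -50, 0, 1], [0, 0, 0, 0, 0, 0, 1], [0, 0, 0, 0, 0, 0, 1]],
])

```text
time: 13.65
tcp_pos: [0.554, 0.1689, 0.2075]
tcp_rot: [[0.999, -0.0, 0.054], [-0.054, -0.0, 0.999], [-0.0, -1.0, -0.0]]
contact_force: [0.3, -0.7, -0.1]
grip_width: 0.0855
```

```bash
python3 - <<'E'
from h import *
c=env.camera('wrist');h=cv2.cvtColor(c['image'],cv2.COLOR_RGB2HSV)
cs,_=cv2.findContours(cv2.inRange(h,(45,120,40),(80,255,255)),0,1)
for k in cs:
    if cv2.contourArea(k)<3000: continue
    q=cv2.approxPolyDP(k,0.04*cv2.arcLength(k,True),True)[:,0]
    print(q.tolist(),[ray(c,*p,.01)[:2].round(3).tolist() for p in q])
s=env.read_state();print(s['tcp_pos'],s['contact_force'],s['time'])
env.close_job()
E
```

```text
[[263, 100], [267, 188], [367, 188], [371, 101]] [[0.464, 0.112], [0.561, 0.107], [0.567, 0.223], [0.471, 0.229]]
[[97, 98], [113, 186], [214, 187], [207, 98]] [[0.452, -0.066], [0.549, -0.071], [0.556, 0.046], [0.459, 0.052]]
[0.55316066 0.16868139 0.20637421] [ 0.11904998  0.42109836 -1.10464216] 13.7
the job is handed in; nothing more can be done
```

I turned the red board over. I pushed it up the guard until it leaned there by itself, hooked its top edge from behind and pulled it back, and then handed the job in at 13.7 s. No verdict was reported.

Last checks before handing in:
- **Turned board:** it lies flat showing green, centred at about (0.516, 0.168), roughly 63 mm in front of the guard's foot line.
- **Other green board:** its corners are within about 1 mm of where I first measured them.
- **Robot:** the gripper was lifted about 0.2 m above the worktop, touching nothing, with about 1 N on the force reading.

No check failed or disagreed. The last one used only the wrist camera's measurements. Before that, the side and wrist pictures taken just after the fall both showed the board flat and green. I judged the leaning angle from pictures and the push force rather than measuring it.

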